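# Set a braked focus carriage against its stop

### The job

Bring the small lens carriage on the black focus rail into its focus position: press down the ribbed orange pad in the carriage's middle with the fingertips to free its brake and, keeping it pressed, push the carriage along the rail until it rests up against the yellow stop block; then let go of the pad so that the brake holds again, and move clear. Do not force the carriage along while its pad is up, do not shove the clamped stop along the rail, and do not lift or shift the oil bottle, spare objective and slide box standing around it.

Things in the scene. Friction and masses are not known exactly. Their poses are not given: they have to be found in the camera images.
- rail: Focus rail fixed to the bench: black base plate 180 x 400 mm, 12 mm thick, carrying an aluminium rail 50 mm wide, 390 mm long, top 24 mm above the bench. Origin on the bench under the middle of the aluminium rail; y axis along the rail, from the carriage towards the yellow stop; x across it, towards the lens barrel; z up.
- carriage (a joint): Position (m) of the lens carriage along the rail, growing towards the stop (rail +y). Black saddle 100 mm long (along the rail), 66 mm wide, top 36 mm above the bench; mass about 0.5 kg. Pad up: the brake holds it against pushes up to about 8 N. Pad pressed more than about 1 mm: it slides with about 1 N.
- pad (a joint): How far the brake pad is pressed (m): 0 = up, brake on; 0.006 = fully down on its limit. Sprung: starts to move at about 7.5 N, fully down about 10.5 N; springs back up when released.
- pad_top (a point): Middle of the top of the orange ribbed pad, 46 mm (across) x 50 mm (along the rail), in the carriage's middle; 46 mm above the bench when up. Before and behind it an aluminium lip crosses the carriage: 60 mm wide, 12 mm thick, centred 33 mm from the pad's middle (54 mm free between), top 57 mm above the bench. A fingertip resting on the pad pushes the carriage by the lip ahead. Axes as the rail's.
- carriage_nose (a point): Middle of the carriage's front end face, 50 mm ahead (rail +y) of the pad's middle, 30 mm above the bench: this face meets the stop. Axes as the rail's. Beside the carriage, on the rail's +x side, it carries a black lens barrel up to 37 mm thick along the rail, axis 78 mm from the rail's middle, top 81 mm above the bench.
- stop_face (a point): Middle of the yellow stop block's face that the carriage nose comes up against, 30 mm above the bench. Block 66 mm across the rail, 30 mm long, top 55 mm above the bench; clamp knob on its -x side, holder with upright glass slide (top 74 mm above the bench) on its +x side. Clamped: slips only if pushed with more than about 60 N. Axes as the rail's.
- oil_bottle: Bystander: amber dropper bottle with black cap, 30 mm across, 68 mm tall, standing loose on the bench. Origin at its foot.
- objective: Bystander: spare steel objective with a red ring, 27 mm across, 44 mm tall, standing loose on the bench. Origin at its foot.
- slide_box: Bystander: blue slide box 50 x 90 mm, 26 mm tall, loose on the bench. Origin at the centre of its underside, long side along its y.

How it is judged:
By the outcome, as a careful person would: the job done as asked, in the order asked, and still so for the second after the job is handed in, with the robot touching nothing.
It also fails if it takes over 48 s, if anything falls off the work surface, if the arm or the gripper's body presses on something with over 40 N, if the wrist force passes 120 N, or if a joint passes its speed limit or range.

### The arm

A 6-joint arm with a two-finger parallel gripper is mounted at the origin on the work surface. World frame = base frame: x ahead of the robot, y to its left, z up, the work surface at z = 0. Lengths are in mm, angles in degrees, forces in N, time in s.
With the tool pointing down it reaches from about 350 to 850 mm from the base axis. Payload 8.1 kg.
Tool frame: the origin (TCP) lies midway between the tips of the shut fingers; the grasp point (between the pads) lies 19 mm behind it; z points along the fingers, y is the direction in which the jaws open and shut (so a half turn about z gives the same grasp; the last joint's range is limited). The gripper opens to 85 mm and grips with 20 to 120 N. Pads are 22 mm wide; open, the fingers measure 114 mm over their backs; the gripper's body (76 mm by 85 mm) begins 54 mm behind the grasp point. The pads swing forward as they close: fully open they stand 13 mm farther back than shut.
Start: joints at [60.252, 7.471, 85.268, -0, 87.261, -4.893], TCP at [252.173, 544.439, 231.292] pointing down, gripper open.
Joint ranges: [-169.43, 169.43], [-51.17, 129.36], [1.28, 143.12], [-76.62, 256.62], [0, 156.53], [-152.29, 152.29]. Speed limits (degrees/s): [136.94, 136.94, 159.86, 180, 180, 180].

### API

Orientations are given as [roll, pitch, yaw] about the fixed x, y, z axes, in that order (R = Rz(yaw) Ry(pitch) Rx(roll)).
In Python, from bench import telemetry, snapshot, camera_params, job gives the robot as it stands. The module is installed in compiled form; this text tells all that it offers.
- The arm moves only by the shell command python3 -m jog 'ROWS' [FORCE]. ROWS is JSON, a list that holds one entry, the list of rows, each a list of 7 numbers: the shift along the tool's x, y, z in units of 50 mm (1.0 is 50 mm), then the turn, a rotation vector about the tool's x, y, z in units of 2 pi rad (1.0 is 2 pi rad), then the opening, from 0 (shut) to 1 (fully open). In form: [[[dx, dy, dz, rx, ry, rz, claw], ...]]. A call has 1 to 12 rows; each row shifts and turns the commanded pose from where the row before left it, along the tool's axes as they then stand; what a row does not reach is not made up. A row lasts 1/8 s, in which the tool goes at most 62.5 mm and 10.7 degrees, less where a joint would pass 70% of its speed; a pose out of reach is approached as far as the arm can. A call with a number of a shift or a turn outside -1 to 1 is refused whole. A call with a gripper value outside its range is refused whole. The fingers move at their own pace and stop on an object; FORCE is the grip in N (left out, the last holds). Time passes only in rows, so rows that do not move let the fingers close. It gives the time, the measured TCP pose, the force and the opening at its end, in the units of the state.
- telemetry.sense(): the state, without advancing time (a new reading comes with each control period).
- snapshot(name): name is "scene" or "top" or "wrist"; returns (picture, depth): 400x640x3 uint8, red, green, blue; 400x640 float32, mm along the optical axis (not along the pixel's ray), 0 where there is no reading.
- camera_params(name): a dict with "K" (3x3 intrinsics, pixels), "extrinsics" (4x4, takes a point from camera to world coordinates). Camera axes: x right, y down, z forward; pixel columns grow to the right and rows downward; lengths in mm; the calibration is good to about 2 mm. A picture is of the moment at which its call begins: read the wrist's pose just before it. camera_params takes no time and is no camera call; for the wrist camera it gives the pose at the moment of the call.
- job.hand_in(): hands the job in, once; it reports no verdict.
The state is a dict: "time": time; "joint_pos": joint angles; "qd": joint speeds; "joint_efforts": joint torques, N m; "tool_pos": TCP position; "tcp_rot": TCP orientation; "ft_force": force on the tool from outside, world axes, zero at the start; "wrist_torque": the same for the moment, N m; "finger_gap": finger opening in mm.
Only numpy, scipy, OpenCV 4.12 (cv2) and the standard library are available. Lean on these libraries where they do the work, as an engineer would, in place of code of your own. Each camera call takes 0.05 s, during which the arm holds its last target. There are 200 camera calls.

## Working session

There is one attempt and no reset: what is moved stays moved. The work goes in short steps, Python scripts to look and compute and a shell command to move; the robot and the scene stay as the last step left them, time stands still between calls to the robot, and variables do not carry over. Pictures are saved under pics/ and viewed, about 8 in all and at most 12, crops included, and the job is handed in when it is done.

```bash
mkdir -p pics; cat > h.py <<'E'
import numpy as np, cv2
from bench import telemetry, snapshot, camera_params, job
def pts(name):
    P=camera_params(name); im,d=snapshot(name)
    K=np.array(P["K"]);T=np.array(P["extrinsics"])
    v,u=np.mgrid[0:400,0:640]
    c=np.stack([(u-K[0,2])/K[0,0]*d,(v-K[1,2])/K[1,1]*d,d],-1)
    w=c@T[:3,:3].T+T[:3,3]; w[d==0]=np.nan
    return im,d,w,K,T
def save(n,im): cv2.imwrite(f"pics/{n}.png",im[:,:,::-1])
E
python3 - <<'E'
from h import *
print(telemetry.sense())
ims=[]
for n in("scene","top"):
    im,d,w,K,T=pts(n); np.savez(f"{n}.npz",im=im,d=d,w=w); save(n,im)
    print(n,T.round(2).tolist(),K.round(1).tolist())
    hsv=cv2.cvtColor(im,cv2.COLOR_RGB2HSV)
    for c,(lo,hi) in dict(orange=((5,150,120),(17,255,255)),yellow=((22,140,120),(35,255,255))).items():
        m=cv2.inRange(hsv,lo,hi); k,l,s,ce=cv2.connectedComponentsWithStats(m)
        for i in range(1,k):
            if s[i,4]>40:
                p=w[l==i]; print(c,s[i],ce[i].round(),np.nanmedian(p,0).round(1),np.nanpercentile(p,[3,97],axis=0).round(0).tolist())
E
```

```text
{'time': 0.0, 'joint_pos': array([ 6.02523076e+01,  7.51416164e+00,  8.53304205e+01, -8.34812759e-04,
        8.72611607e+01, -4.89322945e+00]), 'qd': array([ 0.08677865, -0.11529554,  0.02554967,  0.03484804,  0.01215511,
       -0.00048203]), 'joint_efforts': array([ 2.42564747e-04, -5.69376791e+01, -5.00563502e+01, -8.32860087e-05,
        1.47287466e-02, -3.82340517e-06]), 'tool_pos': array([251.89895849, 543.95031376, 230.24335926]), 'tcp_rot': array([-1.79894571e+02, -8.18902489e-03,  1.55145570e+02]), 'ft_force': array([-0.38826439, -0.427613  , -0.17463201]), 'wrist_torque': array([ 0.04954705, -0.01581857,  0.01540561]), 'finger_gap': 85.18763649935676}
scene [[0.77, 0.42, -0.47, 945.8], [0.63, -0.54, 0.55, -424.56], [-0.02, -0.73, -0.69, 564.62], [0.0, 0.0, 0.0, 1.0]] [[416.0, 0.0, 317.0], [0.0, 416.0, 203.6], [0.0, 0.0, 1.0]]
orange [236 209  35  26 502] [254. 221.] [ 532.9 -109.8   45.8] [[511.0, -132.0, 44.0], [554.0, -86.0, 48.0]]
yellow [341 156  31  20 297] [356. 165.] [587.7 118.4  54.4] [[558.0, 103.0, 53.0], [617.0, 134.0, 56.0]]
top [[0.01, -0.99, 0.16, 477.03], [-1.0, -0.01, 0.01, -30.76], [-0.01, -0.16, -0.99, 822.9], [0.0, 0.0, 0.0, 1.0]] [[510.9, 0.0, 323.3], [0.0, 510.9, 187.6], [0.0, 0.0, 1.0]]
orange [360 220  37  36 903] [378. 237.] [ 531.  -109.4   45.9] [[509.0, -133.0, 43.0], [552.0, -86.0, 48.0]]
yellow [213 177  29  45 786] [227. 200.] [585.6 120.1  54.5] [[555.0, 104.0, 52.0], [615.0, 136.0, 57.0]]
```

View pics/top.png

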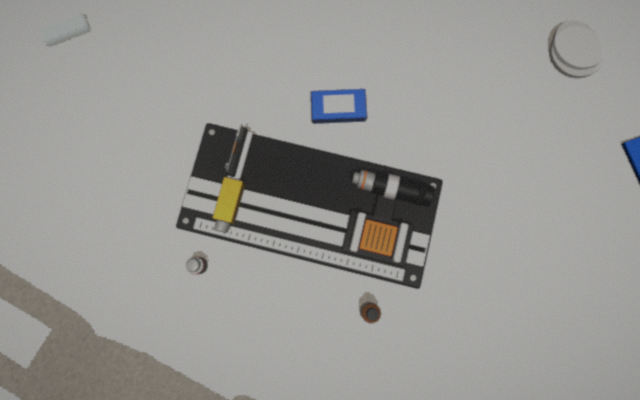

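View pics/scene.png

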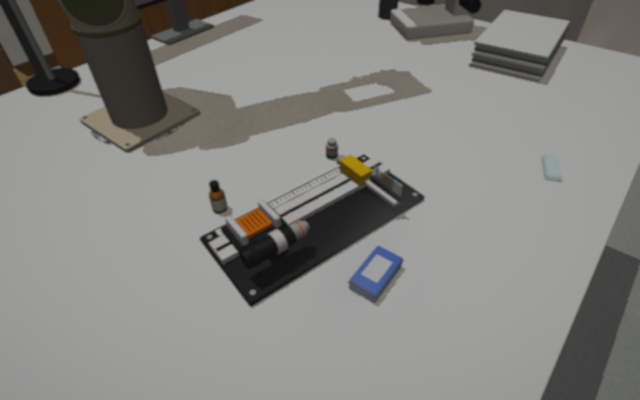

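The top view shows the orange pad at px (378,237), the yellow stop at (227,200), the barrel at (395,187), the bottle at (370,312), the objective at (196,264) and the slide box at (338,105). The scene view agrees with this. Next I get the rail angle and the pad and stop geometry.

```bash
python3 - <<'E'
from h import *
z=np.load("top.npz"); im,w=z["im"],z["w"]; hsv=cv2.cvtColor(im,cv2.COLOR_RGB2HSV)
def rect(m):
    p=w[m>0]; p=p[~np.isnan(p[:,0])][:,:2].astype(np.float32); return cv2.minAreaRect(p)
o=cv2.inRange(hsv,(5,150,120),(17,255,255)); y=cv2.inRange(hsv,(22,140,120),(35,255,255))
print("pad",rect(o)); print("stop",rect(y&np.where(w[...,2]>50,255,0).astype(np.uint8)))
b=((w[...,2]>8)&(w[...,2]<16)&(hsv[...,2]<70)).astype(np.uint8); b[:115]=0;b[295:]=0;b[:,:170]=0;b[:,450:]=0
b=cv2.morphologyEx(b,cv2.MORPH_OPEN,np.ones((3,3)))
r=rect(b); print("plate",r)
E
```

```text
pad ((555.4141845703125, -109.83152770996094), (54.63472366333008, 101.97685241699219), 89.03294372558594)
stop ((585.31005859375, 120.53813171386719), (29.701990127563477, 64.71511840820312), 76.81441497802734)
plate ((586.9672241210938, -3.684112548828125), (396.0386047363281, 177.33055114746094), 76.4995346069336)
```

```bash
python3 -m jog '[[[0,0,0,0,0,-0.0159,0],[0,0,0,0,0,-0.0159,0],[-0.4232,-0.5714,0,0,0,0,0],[-0.4232,-0.5714,0,0,0,0,0],[-0.4232,-0.5714,0,0,0,0,0],[-0.4232,-0.5714,0,0,0,0,0],[-0.4232,-0.5714,0,0,0,0,0],[-0.4232,-0.5714,0,0,0,0,0],[-0.4232,-0.5714,0,0,0,0,0],[-0.4232,-0.5714,0,0,0,0,0],[-0.4232,-0.5714,0,0,0,0,0],[-0.4232,-0.5714,0,0,0,0,0]]]' 40
python3 -m jog '[[[-0.4232,-0.5714,0,0,0,0,0],[-0.4232,-0.5714,0,0,0,0,0],[-0.4232,-0.5714,0,0,0,0,0],[-0.4232,-0.5714,0,0,0,0,0],[-0.4232,-0.5714,0,0,0,0,0],[-0.4232,-0.5714,0,0,0,0,0],[-0.4232,-0.5714,0,0,0,0,0],[-0.4232,-0.5714,0,0,0,0,0],[-0.4232,-0.5714,0.4,0,0,0,0],[-0.4232,-0.5714,0.4,0,0,0,0],[0,0,0.4,0,0,0,0],[0,0,0,0,0,0,0]]]'
python3 - <<'E'
from h import *
s=telemetry.sense(); print(s)
im,d,w,K,T=pts("wrist"); save("w1",im)
hsv=cv2.cvtColor(im,cv2.COLOR_RGB2HSV)
m=cv2.inRange(hsv,(5,150,100),(17,255,255)); k,l,st,ce=cv2.connectedComponentsWithStats(m)
i=1+np.argmax(st[1:,4]); p=w[l==i]; p=p[~np.isnan(p[:,0])]
print(st[i],np.median(p,0),cv2.minAreaRect(p[:,:2].astype(np.float32)))
E
```

```text
time: 1.6
tool_pos: [391.8, 216.3, 230.9]
tcp_rot: [-180.0, -0.0, 166.6]
ft_force: [0.0, 0.2, -0.5]
finger_gap: -0.1
time: 3.1
tool_pos: [529.5, -108.6, 168.7]
tcp_rot: [180.0, -0.3, 166.6]
ft_force: [0.1, 1.3, 0.2]
finger_gap: -0.1
{'time': 3.1, 'joint_pos': array([-1.70444030e+01,  7.42458850e-01,  9.89302294e+01,  1.99202063e-02,
        8.06240838e+01, -9.36199798e+01]), 'qd': array([ 0.97010401, -1.97487957, -1.84858521, -0.02019702,  1.18724383,
       -0.03690941]), 'joint_efforts': array([-9.17334817e-01, -4.86612046e+01, -4.87790000e+01, -9.63341771e-02,
       -4.94650584e-01, -3.27440375e-02]), 'tool_pos': array([ 529.48657184, -108.64608476,  168.66766348]), 'tcp_rot': array([179.96166395,  -0.29494056, 166.57237935]), 'ft_force': array([0.10959563, 1.30747664, 0.16647515]), 'wrist_torque': array([ 0.05705936,  0.02302988, -0.00714751]), 'finger_gap': -0.08870166310431478}
[ 280  168   64   58 3141] [ 529.45977501 -109.46741584   45.94273349] ((531.767333984375, -108.90316772460938), (50.929996490478516, 49.99967575073242), 77.7337875366211)
```

View pics/w1.png

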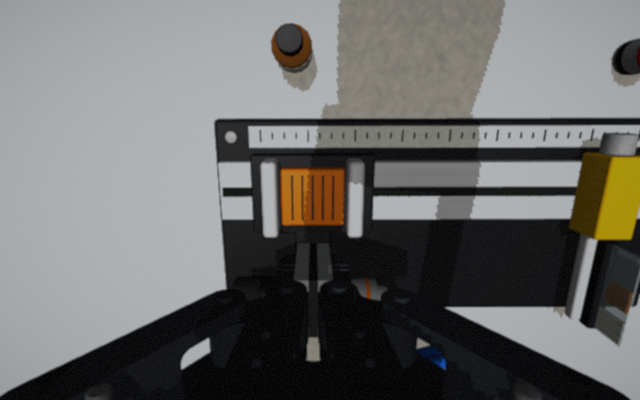

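The wrist view shows the rail lying horizontal, so the yaw is right. The pad is centred at px (312,197), within about 2 mm of the TCP, and the lips are at columns 269 and 355. Next I descend to just above the pad.

```bash
python3 -m jog '[[[0,0,0.5,0,0,0,0],[0,0,0.5,0,0,0,0],[0,0,0.5,0,0,0,0],[0,0,0.5,0,0,0,0],[0,0,0.2,0,0,0,0],[0,0,0.12,0,0,0,0],[0,0,0,0,0,0,0],[0,0,0,0,0,0,0],[0,0,0,0,0,0,0]]]'
```

```text
time: 4.28
tool_pos: [531.9, -109.7, 56.1]
tcp_rot: [-180.0, 0.1, 166.6]
ft_force: [-0.5, 0.2, 0.7]
finger_gap: -0.2
```

```bash
python3 -m jog '[[[0,0,0.06,0,0,0,0],[0,0,0.06,0,0,0,0],[0,0,0.06,0,0,0,0],[0,0,0,0,0,0,0],[0,0,0,0,0,0,0]]]'
python3 -m jog '[[[0,0,0.04,0,0,0,0],[0,0,0.04,0,0,0,0],[0,0,0,0,0,0,0],[0,0,0,0,0,0,0]]]'
```

```text
time: 4.9
tool_pos: [531.3, -109.5, 46.4]
tcp_rot: [-180.0, -0.0, 166.6]
ft_force: [-1.9, -0.0, 3.0]
finger_gap: -0.2
time: 5.4
tool_pos: [531.4, -109.5, 42.9]
tcp_rot: [-180.0, 0.0, 166.6]
ft_force: [-4.3, 2.4, 9.6]
finger_gap: 0.5
```

```bash
python3 -m jog '[[[0,0,0.03,0,0,0,0],[0,0,0,0,0,0,0],[0,0,0,0,0,0,0]]]'
python3 -m jog '[[[0,0.04,0,0,0,0,0],[0,0.06,0,0,0,0,0],[0,0.06,0,0,0,0,0],[0,0.06,0,0,0,0,0],[0,0.06,0,0,0,0,0],[0,0.06,0,0,0,0,0],[0,0.06,0,0,0,0,0],[0,0,0,0,0,0,0]]]'
python3 - <<'E'
from h import *
im,d,w,K,T=pts("top"); save("t2",cv2.resize(im[100:300,160:460],None,fx=2,fy=2))
hsv=cv2.cvtColor(im,cv2.COLOR_RGB2HSV)
for lo,hi in(((5,150,120),(17,255,255)),((22,140,120),(35,255,255))):
    p=w[cv2.inRange(hsv,lo,hi)>0]; print(len(p),np.nanmedian(p,0),np.nanpercentile(p,[3,97],axis=0).round(0).tolist())
E
```

```text
time: 5.78
tool_pos: [531.5, -109.6, 41.5]
tcp_rot: [-180.0, 0.0, 166.6]
ft_force: [-4.6, 0.1, 9.7]
finger_gap: 0.2
time: 6.78
tool_pos: [536.1, -89.8, 41.5]
tcp_rot: [180.0, 0.0, 166.6]
ft_force: [-3.8, 1.8, 9.5]
finger_gap: -0.1
0 [nan nan nan] [nan, nan, nan]
787 [584.75661524 119.93388774  54.49514545] [[555.0, 103.0, 52.0], [615.0, 136.0, 57.0]]
  return np.nanmean(a, axis, out=out, keepdims=keepdims)
  return np.nanmean(a, axis, out=out, keepdims=keepdims)
```

View pics/t2.png

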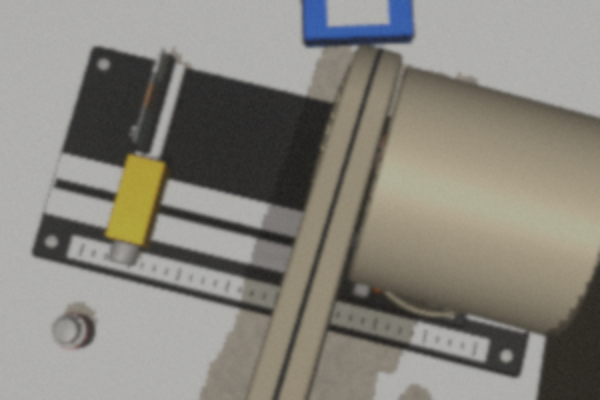

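The arm hides the carriage in the top view. The stop at crop px (135,200) has not moved. The along-rail force is only about 1 N, so the carriage slides freely, and I carry on pushing.

```bash
python3 -m jog '[[[0,0.1,0,0,0,0,0],[0,0.14,0,0,0,0,0],[0,0.16,0,0,0,0,0],[0,0.16,0,0,0,0,0],[0,0.16,0,0,0,0,0],[0,0.16,0,0,0,0,0],[0,0.16,0,0,0,0,0],[0,0.16,0,0,0,0,0],[0,0.16,0,0,0,0,0],[0,0.16,0,0,0,0,0],[0,0.14,0,0,0,0,0],[0,0.1,0,0,0,0,0]]]'
python3 - <<'E'
from h import *
im,d,w,K,T=pts("wrist"); save("w3",im)
np.savez("w3.npz",im=im,w=w,d=d)
hsv=cv2.cvtColor(im,cv2.COLOR_RGB2HSV)
u=np.array([np.cos(np.radians(76.6)),np.sin(np.radians(76.6))])
print("tcp s",telemetry.sense()["tool_pos"][:2]@u)
for n,lo,hi in(("o",(5,150,60),(17,255,255)),("y",(22,140,100),(35,255,255))):
    p=w[cv2.inRange(hsv,lo,hi)>0]; p=p[p[:,2]>30]
    if len(p): print(n,len(p),np.percentile(p[:,:2]@u,[2,50,98]).round(1))
E
```

```text
time: 8.32
tool_pos: [556.4, -4.1, 41.4]
tcp_rot: [-180.0, -0.0, 166.6]
ft_force: [-4.8, 0.4, 9.3]
finger_gap: -0.3
tcp s 125.49659579774811
o 6133 [101.3 125.4 150.2]
y 7286 [239.2 248.2 262.8]
```

View pics/w3.png

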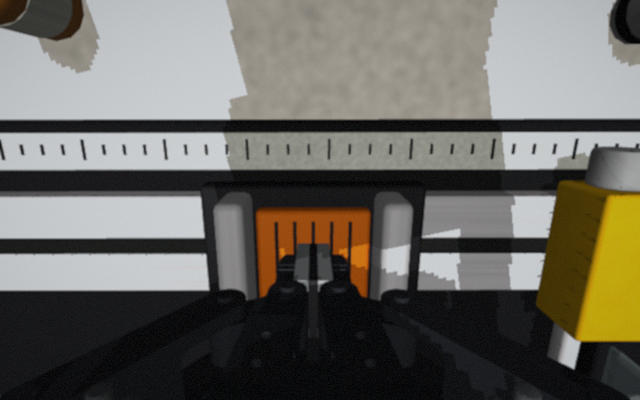

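The wrist view shows the fingertips at the pad's middle (px 313,265), with the carriage dragged along (its middle at rail coordinate 125.4). The stop face is at about 238, so roughly 62 mm remain. I move most of that, then creep.

```bash
python3 -m jog '[[[0,0.1,0,0,0,0,0],[0,0.14,0,0,0,0,0],[0,0.14,0,0,0,0,0],[0,0.14,0,0,0,0,0],[0,0.14,0,0,0,0,0],[0,0.14,0,0,0,0,0],[0,0.12,0,0,0,0,0],[0,0.08,0,0,0,0,0],[0,0.06,0,0,0,0,0],[0,0.0,0,0,0,0,0],[0,0,0,0,0,0,0]]]'
python3 -m jog '[[[0,0.03,0,0,0,0,0],[0,0.03,0,0,0,0,0],[0,0.03,0,0,0,0,0],[0,0.03,0,0,0,0,0],[0,0,0,0,0,0,0]]]'
python3 -m jog '[[[0,0.03,0,0,0,0,0],[0,0.03,0,0,0,0,0],[0,0,0,0,0,0,0]]]'
```

```text
time: 9.75
tool_pos: [568.7, 47.6, 41.5]
tcp_rot: [180.0, -0.0, 166.6]
ft_force: [-4.7, 2.4, 9.5]
finger_gap: -0.2
time: 10.38
tool_pos: [570.0, 53.3, 41.4]
tcp_rot: [180.0, -0.0, 166.6]
ft_force: [-5.7, 0.9, 9.1]
finger_gap: -0.4
time: 10.75
tool_pos: [570.7, 56.2, 41.5]
tcp_rot: [180.0, -0.0, 166.6]
ft_force: [-5.6, 1.0, 8.9]
finger_gap: -0.0
```

```bash
python3 -m jog '[[[0,0.02,0,0,0,0,0],[0,0.02,0,0,0,0,0],[0,0,0,0,0,0,0]]]'
python3 -m jog '[[[0,0.02,0,0,0,0,0],[0,0.02,0,0,0,0,0],[0,0,0,0,0,0,0]]]'
python3 - <<'E'
from h import *
im,d,w,K,T=pts("wrist"); save("w4",im)
hsv=cv2.cvtColor(im,cv2.COLOR_RGB2HSV)
u=np.array([np.cos(np.radians(76.6)),np.sin(np.radians(76.6))])
s=telemetry.sense();print("tcp s",s["tool_pos"][:2]@u,s["ft_force"],s["ft_force"][:2]@u)
for n,lo,hi in(("o",(5,150,60),(17,255,255)),("y",(22,140,100),(35,255,255))):
    p=w[cv2.inRange(hsv,lo,hi)>0]; p=p[p[:,2]>30]
    if len(p): print(n,len(p),np.percentile(p[:,:2]@u,[2,50,98]).round(1))
E
```

```text
time: 11.12
tool_pos: [571.0, 57.7, 41.4]
tcp_rot: [-180.0, -0.0, 166.6]
ft_force: [-4.4, -1.6, 9.0]
finger_gap: 0.1
time: 11.5
tool_pos: [571.8, 58.8, 41.5]
tcp_rot: [-179.9, 0.0, 166.6]
ft_force: [-4.1, -4.2, 10.2]
finger_gap: -0.0
tcp s 189.7089727925267 [-4.9978454  -4.65324294  9.50321026] -5.684802679108525
o 6235 [165.1 187.6 213.6]
y 8719 [239.8 254.2 267.5]
```

View pics/w4.png

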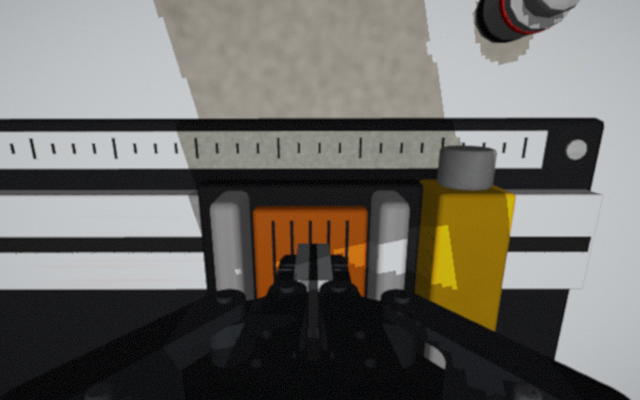

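The carriage nose (px column 422) meets the yellow block. The along-rail reaction rose from about 0 to 5.7 N while the pad stayed put, so it is in contact. I release straight up.

```bash
python3 -m jog '[[[0,0,-0.04,0,0,0,0],[0,0,-0.04,0,0,0,0],[0,0,-0.06,0,0,0,0],[0,0,-0.1,0,0,0,0],[0,0,-0.3,0,0,0,0],[0,0,-0.6,0,0,0,0],[0,0,-0.6,0,0,0,0],[0,0,-0.6,0,0,0,0],[0,0,-0.3,0,0,0,0],[0,0,0,0,0,0,0]]]'
python3 - <<'E'
from h import *
im,d,w,K,T=pts("wrist"); save("w5",im)
hsv=cv2.cvtColor(im,cv2.COLOR_RGB2HSV)
u=np.array([np.cos(np.radians(76.6)),np.sin(np.radians(76.6))])
for n,lo,hi in(("o",(5,150,60),(17,255,255)),("y",(22,140,100),(35,255,255))):
    p=w[cv2.inRange(hsv,lo,hi)>0]; p=p[p[:,2]>40]
    if len(p): print(n,len(p),np.percentile(p[:,:2]@u,[2,50,98]).round(1),np.median(p[:,2]))
E
```

```text
time: 12.8
tool_pos: [572.6, 59.8, 174.3]
tcp_rot: [180.0, 0.2, 166.6]
ft_force: [-0.9, -1.2, -1.4]
finger_gap: 0.0
o 4341 [  2.9 184.2 213.9] 45.92338843819243
y 3006 [239.7 253.6 267.3] 54.525930956242945
```

View pics/w5.png

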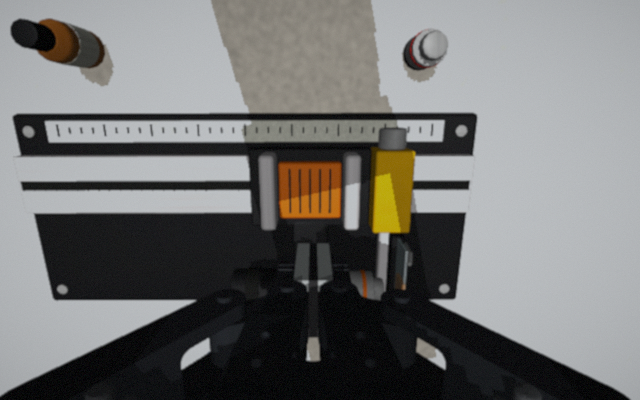

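The pad is up (top at 45.9 mm), the carriage is against the stop, and the stop and bottle stand as before. I back off and check with the top view.

```bash
python3 -m jog '[[[0.2,0,-0.6,0,0,0,0],[0.6,0.6,-0.6,0,0,0,0],[0.5,0.8,0,0,0,0,0],[0.5,0.8,0,0,0,0,0],[0.5,0.8,0,0,0,0,0],[0.5,0.8,0,0,0,0,0],[0.5,0.8,0,0,0,0,0],[0.3,0.6,0,0,0,0,0],[0,0,0,0,0,0,0],[0,0,0,0,0,0,0]]]'
python3 - <<'E'
from h import *
u=np.array([np.cos(np.radians(76.6)),np.sin(np.radians(76.6))])
im,d,w,K,T=pts("top"); z=np.load("top.npz")
for I,W in((z["im"],z["w"]),(im,w)):
    hsv=cv2.cvtColor(I,cv2.COLOR_RGB2HSV)
    for n,lo,hi in(("o",(5,150,120),(17,255,255)),("y",(22,140,120),(35,255,255)),("blue",(105,150,80),(130,255,255))):
        m=cv2.inRange(hsv,lo,hi); m[:,600:]=0; k,l,s,c=cv2.connectedComponentsWithStats(m)
        if k<2: print(n,"none");continue
        i=1+np.argmax(s[1:,4]); p=W[l==i]; print(n,s[i,4],c[i].round(1),np.nanmedian(p,0).round(1),(np.nanmean(p,0)[:2]@u).round(1))
save("t6",np.vstack([z["im"][100:340,160:460],im[100:340,160:460]]))
print(telemetry.sense()["tool_pos"])
E
```

```text
time: 14.1
tool_pos: [456.5, 353.7, 231.3]
tcp_rot: [-179.9, -0.1, 166.6]
ft_force: [-0.4, -0.1, -0.1]
finger_gap: 0.1
o 903 [378.2 237.3] [ 531.  -109.4   45.9] 16.4
y 786 [227.4 199.5] [585.6 120.1  54.5] 252.4
blue 797 [338.1 105.3] [743.7 -47.6  25.6] 126.1
o 925 [269.  210.2] [570.4  57.1  45.9] 187.9
y 789 [227.4 199.6] [585.5 120.   54.5] 252.3
blue 799 [338.2 105.3] [743.7 -47.8  25.5] 125.9
[456.80697423 353.36173175 231.6244688 ]
```

View pics/t6.png

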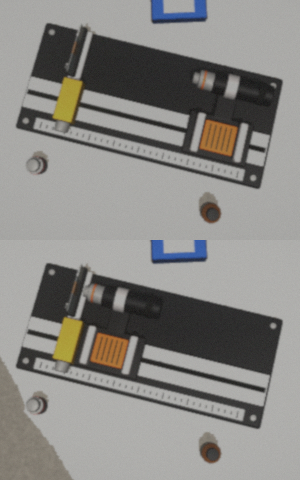

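In the before/after view (top and bottom halves), the carriage is up against the stop. Their centres are 64.4 mm apart and contact should give 65 mm. The stop and bystanders are unchanged and the pad is at its full height, so I hand in.

```bash
python3 -c "
from bench import job; print(job.hand_in())"
```

```text
the job is handed in; nothing more can be done
None
```

The lens carriage is in its focus position against the yellow stop, with the pad released and the arm clear. I handed the job in at about 14 s. I pressed the pad about 4.5 mm (9–10 N) with the shut fingertips and slid the carriage about 171 mm along the rail. At the stop the along-rail force rose to about 5.7 N, and I then lifted straight up.

Last checks:
- **Contact:** the pad and stop centres are 64.4 mm apart, where contact should give 65 mm, so they agree within camera accuracy.
- **Pad:** its top is back at 45.9 mm, so it is up.
- **Stop:** it has not moved, within 0.1 mm.
- **Bystanders:** the slide box measures the same to about 0.2 mm. I checked the bottle and objective only by eye, and both look where they were.
- **Side force:** a pull of about 4–5 N, mostly across the rail, stayed on the fingertips while pressing. I did not explain it, and it caused no visible shift.

No check failed.

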